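# Lever open the heavy flap of the bench parts chest

### The arm

A 6-joint arm with a two-finger parallel gripper is mounted at the origin on the work surface. World frame = base frame: x ahead of the robot, y to its left, z up, the work surface at z = 0. Lengths are in m, angles in rad, forces in N, time in s.
With the tool pointing down it reaches from about 0.35 to 0.975 m from the base axis. Payload 4.9 kg.
Tool frame: the origin (TCP) lies at the very end of the fingers, on their centre line; the grasp point (between the pads) lies 19 mm behind it; z points along the fingers, y is the line along which they close (so a half turn about z gives the same grasp; the last joint's range is limited). The gripper opens to 85 mm and grips with 20 to 120 N. Pads are 22 mm wide; open, the fingers measure 114 mm over their backs; the gripper's body (76 mm by 85 mm) begins 54 mm behind the grasp point. The pads swing forward as they close: fully open they stand 13 mm farther back than shut.
Start: joints at [1.129, 0.053, 1.613, -0, 1.476, -0.119], TCP at [0.198, 0.593, 0.231] pointing down, gripper open.
Joint ranges: [-3.01, 3.01], [-1.01, 2.22], [0.06, 2.58], [-1.02, 4.17], [0.09, 2.62], [-3.14, 3.14]. Speed limits (rad/s): [2.57, 2.57, 3.14, 3.14, 3.14, 3.14].

### API

Orientations are given as a unit quaternion [w, x, y, z].
In Python, from plant import manip gives the robot as it stands.
- The arm moves only by the tool move_arm, never from a script. Its argument "plan" is a list that holds one entry, the list of rows, each a list of 7 numbers: the shift along the tool's x, y, z as a fraction of full scale, then the turn, a rotation vector about the tool's x, y, z as a fraction of full scale, then the closure, from 0 (fully open) to 1 (shut). In form: [[[dx, dy, dz, wx, wy, wz, fingers], ...]]. A call has exactly 10 rows; each row shifts and turns the commanded pose from where the row before left it, along the tool's axes as they then stand; what a row does not reach is not made up. Full scale, the value 1, is 0.12 m for a shift and 0.15 rad for a turn. A row lasts 1/8 s, in which the tool goes at most 62.5 mm and 10.7 degrees, less where a joint would pass 70% of its speed; a pose out of reach is approached as far as the arm can. A call with a number of a shift or a turn outside -1 to 1 is refused whole. A call with a gripper value outside its range is refused whole. The fingers move at their own pace and stop on an object; the grip force is fixed at half the most. Time passes only in rows, so rows that do not move let the fingers close, or fill a call up. It gives the time, the measured TCP pose, the force, the opening and the grip force at its end, in the units of the state.
- manip.state(): the state, without advancing time (a new reading comes with each control period).
- manip.grab_frame(name): name is "scene" or "top" or "wrist"; returns a dict with "pixels" (384x512x3 uint8, blue, green, red), "depth" (384x512 float32, m along the optical axis (not along the pixel's ray), 0 where there is no reading), "vfov" (degrees; the focal length in pixels is half the picture's height over the tangent of half this angle, whatever the lens; pixels are square), "cx", "cy" (the principal point, pixels), "view" (4x4, takes a point from world to camera coordinates). Camera axes: x right, y down, z forward; pixel columns grow to the right and rows downward; lengths in m; the calibration is good to about 2 mm. The wrist camera is an equidistant fisheye: a pixel r from the principal point sees the ray r / f radians off the axis. A picture is of the moment at which its call begins.
- manip.job_done(): hands the job in; it is judged then, once.
The state is a dict: "time": time; "joint_pos": joint angles; "joint_vel": joint speeds; "joint_efforts": joint torques, N m; "tool_pos": TCP position; "tool_rot": TCP orientation; "contact_force": force on the tool from outside, world axes, zero at the start; "ft_torque": the same for the moment, N m; "gripper_width": opening from 0.0 (shut) to 1.0 (fully open); "grasp_force": force on a finger pad.
Only numpy, scipy, OpenCV 4.12 (cv2) and the standard library are available. Lean on these libraries where they do the work, as an engineer would, in place of code of your own. Each camera call takes 0.05 s, during which the arm holds its last target. There are 200 camera calls.

### The job

Push the yellow stop block by its upright peg until it is all the way out from under the steel lever; it slides along the bench away from the lever and is never lifted or tipped over. Then press the red pad at the lever's long end down with the fingertips as far as it goes, so that the lever raises the heavy flap of the parts chest, and finish while still holding the pad fully down. Do not touch the flap itself, and leave the oil bottle, the tin and the brass bush where they stand.

Things in the scene. Friction and masses are not known exactly. Their poses are not given: they have to be found in the camera images.
- chest: Fixed blue parts chest with lever stand. Origin on the bench under the lever's pivot pin (70 mm up, along this body's x). The stand (60 mm in x, 84 high) is at the origin; the chest (190 mm in x, 59 high) spans y +92 to +215 mm; the lever's long arm points to -y; a rubber stop 32 mm wide, 12 high lies on the bench at y -222 mm. The stop block slides out along +x.
- lever: Steel bar 30 mm wide, 12 thick; origin on the pivot pin. Long arm 252 mm to the chest's -y; short arm, with a roller 80 mm to +y under the flap. Axes parallel to the chest's at rest, when the bar slopes up 0.24 rad to its long end, kept so by the flap's weight. Pressing turns it about +x by 0.45 rad to a fixed stop; let go, it comes back up.
- lever_pad (a point): Middle of the top of the red pad (50 mm across the bar, 60 along it, 16 thick) at the lever's long end, 222 mm from the pin. 130 mm above the bench at rest, about 31 mm fully down. Holding it down takes about 2 to 6 N. While the stop block is under the bar it cannot go below about 75 mm.
- flap: Dark steel flap (200 x 150 x 10 mm, about 3 kg) lying shut on the chest, hinged along the chest's far (+y) side; origin on the hinge line, y = +208 mm and z = 59 mm in the chest's frame; it extends 147 mm from there towards -y.
- flap_edge (a point): Top of the flap's free edge (yellow strip) at its middle, 145 mm from the hinge. 69 mm above the bench when shut, about 107 mm when the lever is fully down.
- stopblock: Loose yellow wooden stop block, about 0.35 kg. Origin: underside centre of its tall part (50 x 50 mm, 70 high), which lies under the lever. A low tongue (50 mm wide, 16 high) runs along its +x to 130 mm from the origin, on the lever's far side from the robot; on it, at 100 mm, a round peg 18 mm thick rises to 85 mm above the bench. 66 mm of room for fingers between tall part and peg.
- peg_top (a point): Centre of the top of the stop block's peg, 85 mm above the bench.
- block_inner (a point): Middle of the stop block's inner face (turned away from the peg), 25 mm from its origin along its -x, 35 mm up. The block is out when this face has passed the edge of the lever bar, 15 mm from the chest's y axis (chest frame x = 0).
- oil: Loose blue oil bottle with red cap, 48 mm wide, 115 mm high, standing; origin at the centre of its underside. To be left alone.
- tin: Loose tin with a green band, 56 mm wide, 60 mm high; origin at the centre of its underside. To be left alone.
- bush: Loose brass bush (thick ring), 52 mm wide, 40 mm high; origin at the centre of its underside. To be left alone.
Not all that is in view belongs to the job. Of the things like the stopblock, leave any that is black or purple; of the rest the larger one is meant.

How it is judged:
On the way, in this order (a step that is already met when the one before it is completed fails the run):
1. the stop block is pushed out from under the lever (x of block_inner in the frame of chest above 0.017 m), for 0.2 s.
2. the lever's long end is pressed fully down and the flap is raised (height (world z) of lever_pad below 0.04 m and height (world z) of flap_edge above 0.096 m and contact force between the fingers and lever above 1 N), for 0.3 s.
At the end, for the whole second after the job is handed in: Fingers hold the pad (over 1 N) below 40 mm above the bench (31 is fully down), flap edge above 96 mm; the block lies flat and still off the lever, inner face over 17 mm from the lever's centre line on the peg side; bystanders within 30 mm of their starts (all of step 2 and x of block_inner in the frame of chest above 0.017 m and contact force between stopblock and lever below 0.5 N and angle between stopblock's own z axis and vertical below 0.1 rad and linear speed of stopblock below 0.02 m/s and distance of each of oil, tin, bush from where it was at the start of the episode below 0.03 m); the arm keeps its last pose, push and grip.
It fails at once if the stop block is lifted off the bench (12 mm) (height (world z) of stopblock above 0.012 m).
It fails at once if the stop block is tipped over (angle between stopblock's own z axis and vertical above 0.35 rad).
It fails at once if the robot touches the flap (contact force between any of the fingers, the arm and flap above 1 N).
It fails at once if the oil bottle, tin or bush is moved (30 mm) (distance of any of oil, tin, bush from where it was at the start of the episode above 0.03 m).
It also fails if it takes over 48 s, if anything falls off the work surface, if the arm or the gripper's body presses on something with over 40 N, if the wrist force passes 120 N, or if a joint passes its speed limit or range.

## Working session

There is one attempt and no reset: what is moved stays moved. The work goes in short steps, Python scripts to look and compute and a tool call to move; the robot and the scene stay as the last step left them, time stands still between calls to the robot, and variables do not carry over. Pictures are saved under pics/ and viewed, at most 10 in all, crops included, and the job is handed in when it is done.

Besides the shell and the picture viewer there is one more tool, called in YAML: its name, and indented under it one key for each argument. move_arm: Moves the arm, as the interface text tells. Its arguments: {"type":"object","properties":{"plan":{"type":"array"}},"required":["plan"]}

```bash
mkdir -p pics; cat > h.py <<'E'
from plant import manip
import numpy as np, cv2
def grab(n):
    f=manip.grab_frame(n); f={k:(np.array(v) if k in("pixels","depth","view") else v) for k,v in f.items()}
    return f
def pts(f):
    h,w=f["depth"].shape; F=h/2/np.tan(np.radians(f["vfov"])/2)
    u,v=np.meshgrid(np.arange(w),np.arange(h)); d=f["depth"]
    P=np.stack([(u-f["cx"])/F*d,(v-f["cy"])/F*d,d,np.ones_like(d)],-1)
    return (P@np.linalg.inv(f["view"]).T)[...,:3]
E
python3 - <<'E'
from h import *
a=grab("top");b=grab("scene")
np.savez("f0.npz",tp=a["pixels"],tP=pts(a),td=a["depth"],sp=b["pixels"],sP=pts(b),sd=b["depth"])
cv2.imwrite("pics/top.png",a["pixels"]);cv2.imwrite("pics/scene.png",b["pixels"])
for f in(a,b):print(f["vfov"],f["cx"],f["cy"],np.linalg.inv(f["view"]).round(3).tolist())
print(manip.state())
E
```

```text
47.906411853876186 260.95124492572415 192.63250719604767 [[0.011, -0.987, 0.163, 0.328], [-1.0, -0.009, 0.015, -0.063], [-0.013, -0.163, -0.987, 1.27], [0.0, 0.0, 0.0, 1.0]]
48.041382120124595 268.0426089236884 198.29997749257242 [[0.12, 0.599, -0.792, 1.42], [0.993, -0.054, 0.11, -0.191], [0.023, -0.799, -0.601, 0.762], [0.0, 0.0, 0.0, 1.0]]
{'time': 0.1, 'joint_pos': array([ 1.12900137e+00,  5.32698553e-02,  1.61413322e+00, -1.91405061e-05,
        1.47601964e+00, -1.19011754e-01]), 'joint_vel': array([-1.42171251e-03, -2.04427455e-03, -4.28933461e-03,  2.79383260e-04,
       -3.38804024e-05, -3.93879088e-04]), 'joint_efforts': array([ 3.07174187e-04, -3.94900632e+01, -3.71364033e+01, -1.35893679e-04,
        3.87581866e-03,  5.66224699e-06]), 'tool_pos': array([0.19802538, 0.59220962, 0.230213  ]), 'tool_rot': array([-2.44073583e-04,  1.60690907e-01,  9.87004354e-01, -8.81927453e-04]), 'contact_force': array([ 0.159189  , -0.25764965, -0.01374516]), 'ft_torque': array([ 0.02594301, -0.02324804,  0.01811833]), 'grasp_force': 0.0, 'gripper_width': 1.0003603833664492}
```

View pics/top.png

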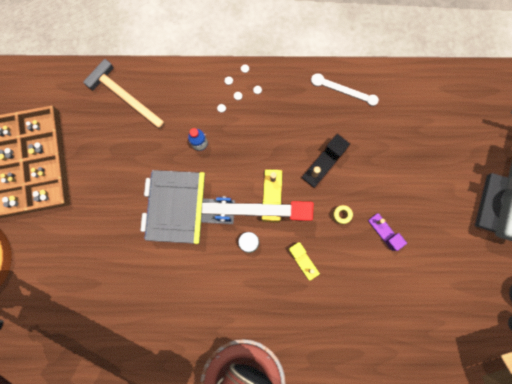

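View pics/scene.png

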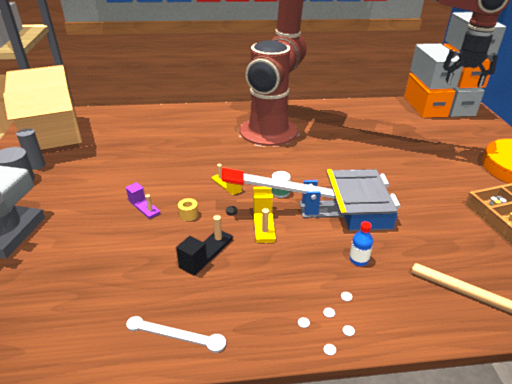

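The top view shows the chest at (175,207), the lever running right to the red pad at (302,211), and the main yellow block under the bar with its peg at (272,178). There is a small yellow decoy at (304,261). The bottle is at (198,139), the tin at (248,242) and the bush at (343,214).

```bash
python3 - <<'E'
from h import *
d=np.load("f0.npz")
def show(k,lo,hi,nm,box,zr):
    im=d[k+"p"];P=d[k+"P"];hsv=cv2.cvtColor(im,cv2.COLOR_BGR2HSV)
    m=cv2.inRange(hsv,lo,hi)>0; mm=np.zeros_like(m);mm[box[1]:box[3],box[0]:box[2]]=1
    m&=mm&(d[k+"d"]>0); m&=(P[...,2]>zr[0])&(P[...,2]<zr[1])
    Q=P[m]
    if len(Q)<4: print(k,nm,len(Q));return
    r=cv2.minAreaRect((Q[:,:2]*1000).astype(np.float32))
    print(k,nm,len(Q),Q.mean(0).round(4),Q.min(0).round(3),Q.max(0).round(3),np.round(r[0]),np.round(r[1]),round(r[2],1))
Y=((20,120,80),(35,255,255))
show("t",*Y,"tall",(255,160,290,225),(.06,.08))
show("t",*Y,"tongue",(255,160,290,225),(.005,.03))
show("t",*Y,"peg",(255,160,290,225),(.079,.1))
show("t",(0,150,80),(8,255,255),"pad",(285,195,320,225),(.1,.15))
show("t",*Y,"strip",(190,165,210,245),(.05,.09))
show("t",(0,0,120),(180,60,255),"bar",(232,200,290,222),(.07,.15))
show("t",(15,60,60),(35,255,255),"bush",(330,200,356,226),(.03,.05))
show("t",(0,0,60),(180,255,255),"tin",(235,228,262,256),(.05,.07))
show("t",(0,0,0),(180,255,255),"bottle",(180,120,212,155),(.03,.13))
show("s",*Y,"peg",(258,200,275,235),(.03,.1))
show("s",*Y,"tall",(245,180,280,215),(.0,.08))
E
```

```text
t tall 97 [ 0.4657 -0.0735  0.0696] [ 0.449 -0.096  0.061] [ 0.572 -0.049  0.079] [511. -75.] [ 48. 122.] 87.8
t tongue 483 [ 0.5511 -0.0763  0.016 ] [ 0.45  -0.103  0.007] [ 0.604 -0.05   0.03 ] [527. -76.] [ 51. 154.] 88.5
t peg 1
t pad 407 [ 0.4696 -0.1545  0.1296] [ 0.444 -0.182  0.119] [ 0.495 -0.124  0.14 ] [ 469. -153.] [58. 52.] 90.0
t strip 293 [0.482  0.1282 0.0705] [0.385 0.119 0.058] [0.584 0.137 0.078] [484. 128.] [ 13. 198.] 87.7
t bar 636 [ 0.4744 -0.044   0.1014] [ 0.457 -0.122  0.074] [0.494 0.035 0.124] [475. -43.] [158.  31.] 87.7
t bush 193 [ 0.4711 -0.2777  0.039 ] [ 0.446 -0.304  0.031] [ 0.497 -0.252  0.047] [ 471. -278.] [50. 50.] 21.9
t tin 279 [ 0.3895 -0.0096  0.0596] [ 0.365 -0.035  0.05 ] [0.416 0.015 0.067] [391. -10.] [50. 51.] 89.9
t bottle 285 [0.6799 0.1406 0.0793] [0.662 0.121 0.03 ] [0.71  0.167 0.119] [684. 143.] [41. 48.] 33.9
s peg 158 [ 0.5151 -0.0739  0.0475] [ 0.496 -0.091  0.03 ] [ 0.585 -0.052  0.085] [540. -75.] [39. 88.] 84.8
s tall 472 [ 0.4915 -0.0781  0.0529] [ 0.354 -0.102  0.   ] [ 0.584 -0.051  0.079] [469. -76.] [ 50. 230.] 89.1
```

move_arm:
  plan:
    - [[0, 0, 0, 0, 0, -0.93, 1], [0, 0, 0, 0, 0, -0.93, 1], [-0.2, -0.36, 0, 0, 0, 0, 1], [-0.2, -0.36, 0, 0, 0, 0, 1], [-0.2, -0.36, 0, 0, 0, 0, 1], [-0.2, -0.36, 0, 0, 0, 0, 1], [-0.2, -0.36, 0, 0, 0, 0, 1], [-0.2, -0.36, 0, 0, 0, 0, 1], [-0.2, -0.36, 0, 0, 0, 0, 1], [-0.2, -0.36, 0, 0, 0, 0, 1]]

```text
time: 1.35
tool_pos: [0.3751, 0.2375, 0.2309]
tool_rot: [-0.0, 0.022, 1.0, -0.0]
contact_force: [-0.0, -0.1, 1.2]
gripper_width: 0.004
grasp_force: 0.0
```

move_arm:
  plan:
    - [[-0.21, -0.37, 0, 0, 0, 0, 1], [-0.21, -0.37, 0, 0, 0, 0, 1], [-0.21, -0.37, 0, 0, 0, 0, 1], [-0.21, -0.37, 0, 0, 0, 0, 1], [-0.21, -0.37, 0, 0, 0, 0, 1], [-0.21, -0.37, 0, 0, 0, 0, 1], [-0.21, -0.37, 0.1, 0, 0, 0, 1], [0, 0, 0.2, 0, 0, 0, 1], [0, 0, 0, 0, 0, 0, 1], [0, 0, 0, 0, 0, 0, 1]]

```text
time: 2.6
tool_pos: [0.5375, -0.0788, 0.1957]
tool_rot: [0.0, 0.022, 1.0, -0.0]
contact_force: [0.4, 0.2, 0.8]
gripper_width: 0.001
grasp_force: 0.0
```

```bash
python3 - <<'E'
from h import *
f=grab("wrist");cv2.imwrite("pics/w1.png",f["pixels"]);b=grab("scene")
P=pts(b);hsv=cv2.cvtColor(b["pixels"],cv2.COLOR_BGR2HSV)
m=(cv2.inRange(hsv,(18,100,60),(36,255,255))>0)&(P[...,1]>-.11)&(P[...,1]<-.04)&(P[...,0]>.53)&(P[...,0]<.62)
Q=P[m];Q=Q[(Q[:,2]>.03)&(Q[:,2]<.095)];print("peg",len(Q),np.median(Q,0),Q.min(0),Q.max(0))
T=Q[Q[:,2]>.083];print("top",len(T),T.mean(0) if len(T) else "")
cv2.imwrite("pics/s1.png",cv2.resize(b["pixels"][120:290,150:400],None,fx=3,fy=3))
print(manip.state()["tool_pos"])
E
```

```text
peg 32 [ 0.57952402 -0.07440117  0.06098878] [ 0.57216555 -0.08921702  0.03279849] [ 0.58470184 -0.07062596  0.083793  ]
top 1 [ 0.57216555 -0.07320739  0.083793  ]
[ 0.53803542 -0.07878408  0.19666742]
```

View pics/s1.png

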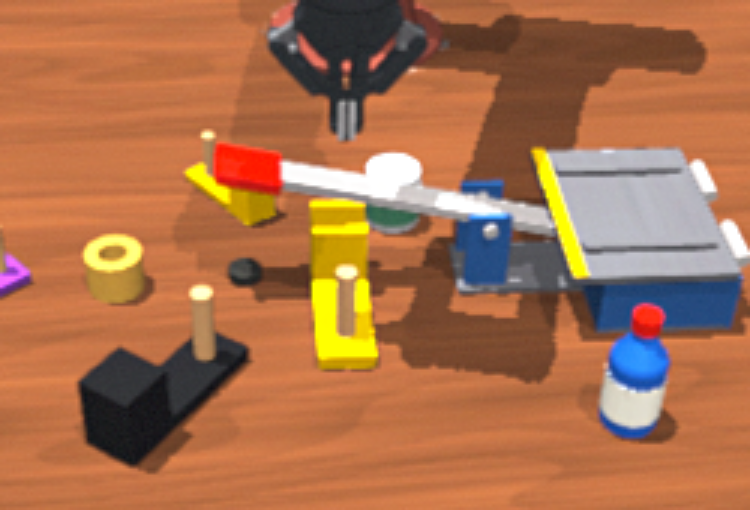

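View pics/w1.png

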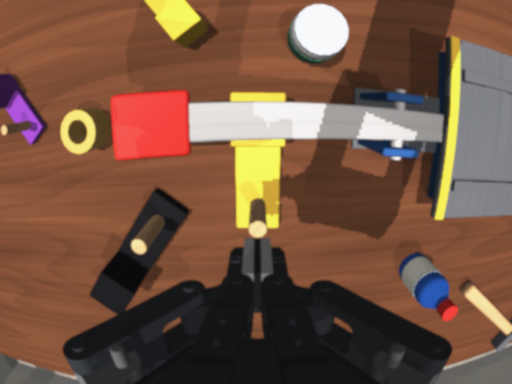

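The scene crop shows the peg at (346,300) with free room between it and the tall part, and the fingers over that gap. The wrist view shows the peg at (258,228), in line with the fingers. I'll lower the fingers into the gap.

move_arm:
  plan:
    - [[-0.06, 0.02, 0, 0, 0, 0, 1], [0, 0, 0.26, 0, 0, 0, 1], [0, 0, 0.26, 0, 0, 0, 1], [0, 0, 0.26, 0, 0, 0, 1], [0, 0, 0.26, 0, 0, 0, 1], [0, 0, 0.14, 0, 0, 0, 1], [0, 0, 0.12, 0, 0, 0, 1], [0, 0, 0, 0, 0, 0, 1], [0, 0, 0, 0, 0, 0, 1], [0, 0, 0, 0, 0, 0, 1]]

```text
time: 3.95
tool_pos: [0.5458, -0.0774, 0.0406]
tool_rot: [0.001, 0.022, 1.0, -0.0]
contact_force: [0.3, -0.0, 0.6]
gripper_width: -0.001
grasp_force: 0.0
```

```bash
python3 - <<'E'
from h import *
b=grab("scene")
cv2.imwrite("pics/s2.png",cv2.resize(b["pixels"][120:290,150:400],None,fx=3,fy=3))
E
```

```text
(no output)
```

View pics/s2.png

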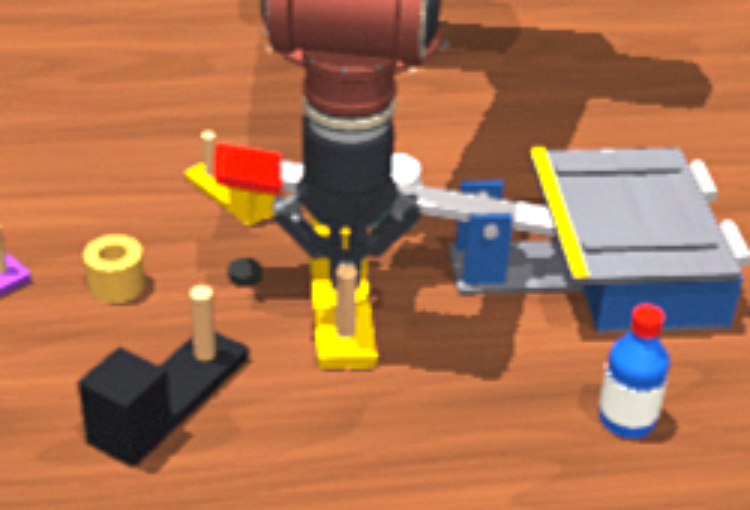

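The fingers stand in the gap behind the peg, which is at (346,300), with no contact yet. Next is the slow push along chest +x.

move_arm:
  plan:
    - [[-0.06, 0, 0, 0, 0, 0, 1], [-0.06, 0, 0, 0, 0, 0, 1], [-0.06, 0, 0, 0, 0, 0, 1], [-0.06, 0, 0, 0, 0, 0, 1], [-0.06, 0, 0, 0, 0, 0, 1], [-0.06, 0, 0, 0, 0, 0, 1], [-0.06, 0, 0, 0, 0, 0, 1], [-0.06, 0, 0, 0, 0, 0, 1], [-0.05, 0, 0, 0, 0, 0, 1], [-0.03, 0, 0, 0, 0, 0, 1]]

```text
time: 5.25
tool_pos: [0.6124, -0.0801, 0.0393]
tool_rot: [-0.0, 0.022, 1.0, 0.0]
contact_force: [-2.8, 0.1, 0.3]
gripper_width: -0.003
grasp_force: 0.0
```

```bash
python3 - <<'E'
from h import *
b=grab("scene");t=grab("top")
cv2.imwrite("pics/s3.png",cv2.resize(b["pixels"][120:290,150:400],None,fx=3,fy=3))
for f in(b,t):
    P=pts(f);hsv=cv2.cvtColor(f["pixels"],cv2.COLOR_BGR2HSV)
    m=(cv2.inRange(hsv,(20,120,60),(35,255,255))>0)&(P[...,1]>-.12)&(P[...,1]<-.03)&(P[...,0]>.44)&(P[...,0]<.75)
    Q=P[m]; 
    for lo,hi in((.005,.03),(.06,.075)):
        q=Q[(Q[:,2]>lo)&(Q[:,2]<hi)]
        if len(q)>3: print(len(q),q.mean(0).round(3),np.percentile(q,2,0).round(3),np.percentile(q,98,0).round(3))
E
```

```text
456 [ 0.624 -0.084  0.015] [ 0.558 -0.105  0.006] [ 0.667 -0.057  0.023]
17 [ 0.586 -0.087  0.067] [ 0.548 -0.104  0.061] [ 0.641 -0.067  0.074]
```

View pics/s3.png

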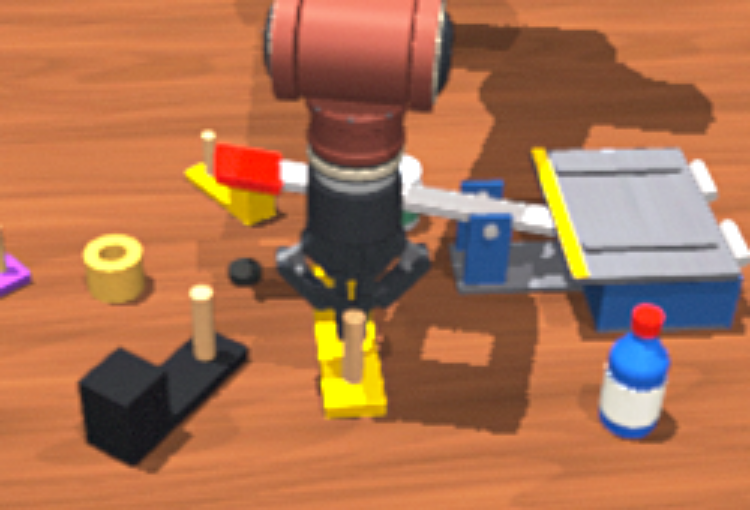

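The block's tongue end moved from x 0.603 to 0.667, and its inner face is now about 37 mm off the lever centre line. It lies flat. Next I back off, rise and go over the pad.

move_arm:
  plan:
    - [[0.07, 0, 0, 0, 0, 0, 1], [0, 0, -0.2, 0, 0, 0, 1], [0, 0, -0.3, 0, 0, 0, 1], [0, 0, -0.3, 0, 0, 0, 1], [0, 0, -0.3, 0, 0, 0, 1], [0, 0, -0.25, 0, 0, 0, 1], [0.36, -0.23, 0, 0, 0, 0, 1], [0.36, -0.23, 0, 0, 0, 0, 1], [0.36, -0.23, 0, 0, 0, 0, 1], [0, 0, 0, 0, 0, 0, 1]]

```text
time: 6.6
tool_pos: [0.4683, -0.1577, 0.2013]
tool_rot: [0.0, 0.024, 1.0, -0.0]
contact_force: [0.6, 0.7, 0.2]
gripper_width: 0.0
grasp_force: 0.0
```

```bash
python3 - <<'E'
from h import *
t=grab("top");P=pts(t);hsv=cv2.cvtColor(t["pixels"],cv2.COLOR_BGR2HSV)
def rep(n,lo,hi,x,y,z):
    q=P[(cv2.inRange(hsv,lo,hi)>0)&(P[...,0]>x[0])&(P[...,0]<x[1])&(P[...,1]>y[0])&(P[...,1]<y[1])&(P[...,2]>z[0])&(P[...,2]<z[1])]
    if len(q):print(n,len(q),q.mean(0).round(3),q.min(0).round(3),q.max(0).round(3))
rep("block",(20,120,60),(35,255,255),(.48,.75),(-.13,-.03),(.005,.075))
rep("tall",(20,120,60),(35,255,255),(.48,.6),(-.13,-.03),(.055,.078))
rep("pad",(0,150,60),(8,255,255),(.42,.52),(-.2,-.1),(.1,.15))
print(manip.state()["tool_pos"],manip.state()["contact_force"])
E
```

```text
block 756 [ 0.582 -0.076  0.036] [ 0.509 -0.106  0.006] [ 0.666 -0.053  0.074]
tall 275 [ 0.535 -0.074  0.069] [ 0.509 -0.101  0.058] [ 0.56  -0.053  0.075]
pad 152 [ 0.455 -0.148  0.128] [ 0.444 -0.182  0.12 ] [ 0.473 -0.124  0.138]
[ 0.46963028 -0.15723757  0.20164453] [0.01648872 0.34963526 0.78458926]
```

move_arm:
  plan:
    - [[0, 0, 0.3, 0, 0, 0, 1], [0, 0, 0.25, 0, 0, 0, 1], [0, 0, 0.1, 0, 0, 0, 1], [0, 0, 0.12, 0, 0, 0, 1], [0, -0.01, 0.12, 0, 0, 0, 1], [0, -0.01, 0.12, 0, 0, 0, 1], [0, -0.01, 0.12, 0, 0, 0, 1], [0, -0.01, 0.12, 0, 0, 0, 1], [0, 0, 0.1, 0, 0, 0, 1], [0, 0, 0.03, 0, 0, 0, 1]]

```text
time: 7.9
tool_pos: [0.4692, -0.1609, 0.0342]
tool_rot: [-0.001, 0.022, 1.0, 0.001]
contact_force: [-0.6, 1.4, 4.0]
gripper_width: 0.001
grasp_force: 1.7
```

move_arm:
  plan:
    - [[0, 0, 0.01, 0, 0, 0, 1], [0, 0, 0.01, 0, 0, 0, 1], [0, 0, 0.01, 0, 0, 0, 1], [0, 0, 0, 0, 0, 0, 1], [0, 0, 0, 0, 0, 0, 1], [0, 0, 0, 0, 0, 0, 1], [0, 0, 0, 0, 0, 0, 1], [0, 0, 0, 0, 0, 0, 1], [0, 0, 0, 0, 0, 0, 1], [0, 0, 0, 0, 0, 0, 1]]

```text
time: 9.15
tool_pos: [0.4703, -0.1616, 0.0322]
tool_rot: [-0.0, 0.022, 1.0, -0.0]
contact_force: [-2.6, 0.3, 4.8]
gripper_width: 0.0
grasp_force: 2.1
```

```bash
python3 - <<'E'
from h import *
t=grab("top");P=pts(t);hsv=cv2.cvtColor(t["pixels"],cv2.COLOR_BGR2HSV)
def rep(n,lo,hi,x,y,z):
    q=P[(cv2.inRange(hsv,lo,hi)>0)&(P[...,0]>x[0])&(P[...,0]<x[1])&(P[...,1]>y[0])&(P[...,1]<y[1])&(P[...,2]>z[0])&(P[...,2]<z[1])]
    if len(q):print(n,len(q),q.mean(0).round(3),q.min(0).round(3),q.max(0).round(3))
rep("tall",(20,120,60),(35,255,255),(.48,.6),(-.13,-.03),(.055,.078))
rep("pad",(0,150,60),(8,255,255),(.42,.52),(-.22,-.1),(.01,.15))
rep("strip",(20,120,80),(35,255,255),(.36,.6),(.1,.17),(.07,.13))
rep("bush",(15,60,60),(35,255,255),(.42,.52),(-.32,-.23),(.03,.05))
print(manip.state()["tool_pos"],manip.state()["contact_force"])
cv2.imwrite("pics/s4.png",cv2.resize(grab("scene")["pixels"][120:290,150:400],None,fx=3,fy=3))
E
```

```text
tall 305 [ 0.533 -0.076  0.07 ] [ 0.509 -0.101  0.056] [ 0.56  -0.053  0.076]
pad 61 [ 0.451 -0.144  0.033] [ 0.445 -0.181  0.021] [ 0.464 -0.123  0.088]
strip 340 [0.482 0.136 0.107] [0.384 0.125 0.099] [0.582 0.147 0.115]
bush 146 [ 0.469 -0.283  0.039] [ 0.446 -0.303  0.03 ] [ 0.497 -0.257  0.046]
[ 0.47025688 -0.16157539  0.03214368] [-3.47778665  1.39885741  4.26912989]
```

View pics/s4.png

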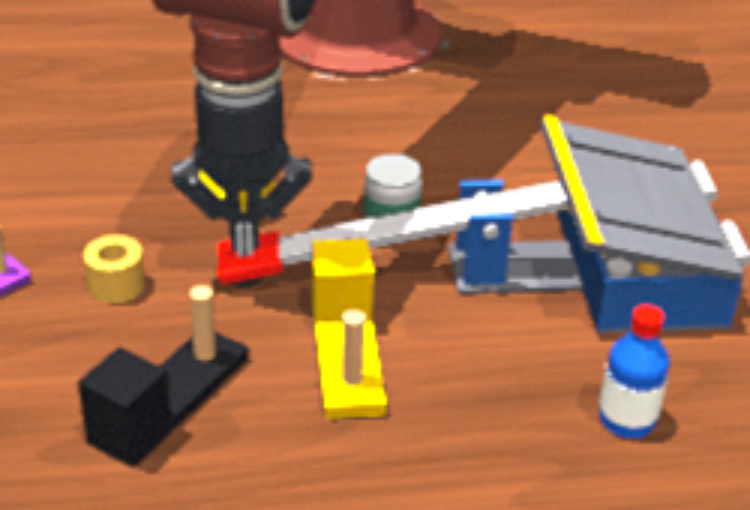

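The picture shows the pad fully down at (247,258) with the fingers on it and the flap edge raised to about 107 mm. The block stands clear of the bar at (345,330), and the bystanders have not moved. Handing in.

```bash
python3 -c "
from plant import manip
print(manip.job_done())"
```

```text
the job is handed in; nothing more can be done
None
```

The stop block is pushed out (inner face about 37 mm off the lever's centre line) and the pad is held fully down at about 4.5 N with the flap edge at about 107 mm; the job is handed in, with no verdict returned.

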